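# Set the coffee grinder by clicks of its thumbwheel and start it

### The job

Get the coffee grinder going using fingertips only: flick the ribbed grind wheel in its deck round, click by click, until its long rib rests at the bold mark on the scale, and push the grounds bin fully home into its bay. Only when both are done, press the start button fully down and let it come up again. Do not pick up or tip the bin, and leave everything else on the worktop standing where it is.

Things in the scene. Friction and masses are not known exactly. Their poses are not given: they have to be found in the camera images.
- grinder: aluminium coffee grinder, fixed. Origin on the worktop under its middle; x to its back, y to its left, z up. Foot plate x -142..125, 172 mm wide, 8 mm thick. Control head from its front face x -75 back to the tower, 164 mm wide, underside at 76 mm, flat deck at 118 mm. Tower and bean hopper from x 46 back, 325 mm high. Bay for the bin under the head, 84 mm wide, back wall at x 0.
- grind_wheel (a joint): ribbed thumbwheel standing half out of the deck, axle level along the grinder's x. Rad; grows as its top moves to the grinder's right (-y). A sprung ball clicks it to rest every 0.5236 rad (30 degrees), pulling it to the nearest click; 2 to 3 N at a rib turns it. 0: long rib 75 degrees left of the top; 2.094 (fourth click): long rib at the bold mark. Starts on click 0, 1 or 2.
- wheel_axle (a point): centre of the thumbwheel, on its axle, 6 mm below the deck (x -45, y 22, z 112 mm of the grinder). Wheel of dark steel, 16 mm wide, 12 ribs 5 mm thick, tips 35 mm and valleys 27 mm from the axle; at rest ribs stand 15, 45 and 75 degrees left and right of the top. A black fender of 25 mm radius stands either side of it.
- long_rib (a point): tip of the long rib, the one rib of the wheel that is extended 10 mm forward over the front fender, with a bright steel cap; 35 mm from the axle. It moves with the wheel and shows its setting.
- scale_mark (a point): outer end of the bold white bar on the front face of the front fender, 45 degrees to the right of the top of the wheel, 25.5 mm from the axle. The other clicks have only short thin ticks.
- start_button (a joint): start button, a round steel push button 22 mm across in a black housing on the deck, right of the wheel. Sprung: value in m, 0 up, 0.006 fully down, which takes 5 N; it comes back up by itself.
- start_button_top (a point): centre of the top face of the start button, which is pressed straight down.
- grounds_bin: loose open grey plastic grounds bin, 120 mm deep (x), 80 wide, 60 high, 0.22 kg. Origin at the centre of its underside; axes as the grinder's. It stands on the foot plate between low guide rails (tops 17 mm above the worktop), pulled out 25 to 45 mm. Home: its back touches the back wall of the bay, origin at x -60 mm of the grinder; its front then stands 45 mm ahead of the head.
- bin_front (a point): middle of the front face of the grounds bin, 40 mm above the bin's underside, the place to push it (towards the grinder's +x).
- mug: white tea mug with a handle, 78 mm across, 97 mm high, standing left of the grinder. Origin on the worktop, under the centre of its outline, handle included. Must stay where it is.
- small_cup: small open steel cup, 45 mm across, 41 mm high, standing to the left in front of the grinder. Origin on the worktop, under the centre of its outline. Must stay where it is.
- honey_jar: glass jar with a green screw lid, 68 mm across, 84 mm high, standing right of the grinder. Origin on the worktop, under the centre of its outline. Must stay where it is.
- spoon: teaspoon 135 mm long lying on the worktop to the right in front of the grinder. Origin on the worktop, under the centre of its outline. Must stay where it is.
- tin: food tin 57 mm across, 72 mm high, standing right of the front of the grinder. Origin on the worktop, under the centre of its outline. Must stay where it is.
- tea_carton: tea carton 69 x 133 x 66 mm standing at the left towards the back of the grinder. Origin on the worktop, under the centre of its outline. Must stay where it is.
Mind the look-alikes: they are no part of the job. What is shaped like the grounds_bin but blue or brown is not meant.

How it is judged (in metres and radians):
On the way, in this order (a step that is already met when the one before it is completed fails the run):
1. the long rib rests at the bold mark and the bin is fully home, the start button still up (value of joint grind_wheel between 1.974 and 2.214 rad and x of grounds_bin in the frame of grinder above -0.065 m and angle between grounds_bin's own z axis and vertical below 0.05 rad and value of joint start_button below 0.0015 m), for 0.2 s.
2. the start button is pressed fully down with wheel and bin so set (value of joint grind_wheel between 1.974 and 2.214 rad and x of grounds_bin in the frame of grinder above -0.065 m and angle between grounds_bin's own z axis and vertical below 0.05 rad and value of joint start_button above 0.0048 m), for 0.05 s.
At the end, for the whole second after the job is handed in: The wheel rests in the click at which the long rib points to the bold mark (within 0.12 rad, less than a quarter of a click), the bin stands upright within 5 mm of the back wall of its bay, the start button is up again after a full press (at least 4.8 of its 6 mm), and nothing moves (all of step 1 and linear speed of grounds_bin below 0.02 m/s and velocity of joint grind_wheel between -0.1 and 0.1 rad/s); the robot touches nothing.
It fails at once if the start button is pressed (more than 3 mm) while the wheel is off the mark or the bin is not home (value of joint start_button above 0.003 m and not (value of joint grind_wheel between 1.974 and 2.214 rad and x of grounds_bin in the frame of grinder above -0.065 m and angle between grounds_bin's own z axis and vertical below 0.05 rad)).
It fails at once if the bin is lifted (12 mm) or tipped (0.15 rad) (z of grounds_bin in the frame of grinder above 0.02 m or angle between grounds_bin's own z axis and vertical above 0.15 rad).
It fails at once if another thing on the worktop is moved more than 25 mm, or tipped over (distance of any of mug, small_cup, honey_jar, spoon, tin, tea_carton from where it was at the start of the episode above 0.025 m or angle between any of mug, small_cup, honey_jar, spoon, tin, tea_carton's own z axis and vertical above 0.3 rad).
It also fails if it takes over 61 s, if anything falls off the work surface, if the arm or the gripper's body presses on something with over 40 N, if the wrist force passes 120 N, or if a joint passes its speed limit or range.

### The arm

A 6-joint arm with a two-finger parallel gripper is mounted at the origin on a cart in front of the work surface, level with it; the furniture and walls round the work are solid. World frame = base frame: x ahead of the robot, y to its left, z up, the work surface at z = 0. Lengths are in m, angles in degrees, forces in N, time in s.
With the tool pointing down it reaches from about 0.375 to 0.9 m from the base axis. Payload 3.1 kg.
Tool frame: the origin (TCP) lies at the very end of the fingers, on their centre line; the grasp point (between the pads) lies 19 mm behind it; z points along the fingers, y is the line along which they close (so a half turn about z gives the same grasp; the last joint's range is limited). The gripper opens to 87 mm and grips with 3 to 60 N. Pads are 19 mm wide; open, the fingers measure 117 mm over their backs; the gripper's body (75 mm by 190 mm) begins 51 mm behind the grasp point.
Start: joints at [-73.31, 30.224, 82.088, -0, 67.689, -10.227], TCP at [0.283, -0.557, 0.201] pointing down, gripper open.
Joint ranges: [-176.69, 176.69], [-43.24, 126.21], [12.49, 139.97], [-82, 262], [0, 151.66], [-163.58, 163.58]. Speed limits (degrees/s): [159.86, 159.86, 180, 180, 180, 180].

### API

Orientations are given as a 3x3 rotation matrix whose columns are the frame's x, y, z axes.
In Python, from rig import * gives the robot as it stands.
- The arm moves only by the tool jog_arm, never from a script. Its arguments are lists of equal length, an entry for each row: "delta_pos": the shift along the world's x, y, z in cm, a list of three; "turn": the turn about the world's z in degrees; "grip": the closure, from 0 (fully open) to 1 (shut). In form: {"delta_pos": [[x, y, z], ...], "turn": [turn, ...], "grip": [grip, ...]}. A call has 1 to 12 rows; each row is the pose to reach, as a shift and turn from the pose commanded when the call began; what a row does not reach only later rows make up. A row lasts 1/8 s, in which the tool goes at most 62.5 mm and 10.7 degrees, less where a joint would pass 70% of its speed; a pose out of reach is approached as far as the arm can. A call with a gripper value outside its range is refused whole. The fingers move at their own pace and stop on an object; the grip force is fixed at half the most. Time passes only in rows, so rows that repeat a pose let the fingers close. It gives the time, the measured TCP pose, the force, the opening and the grip force at its end, in the units of the state.
- read_state(): the state, without advancing time (a new reading comes with each control period).
- capture(name): name is "scene" or "top"; returns a dict with "color" (384x512x3 uint8, blue, green, red), "fovy" (degrees; the focal length in pixels is half the picture's height over the tangent of half this angle, whatever the lens; pixels are square), "cx", "cy" (the principal point, pixels), "camera_from_world" (4x4, takes a point from world to camera coordinates). Camera axes: x right, y up, looking along -z (the intrinsics and any distortion apply to the point x, -y, -z); pixel columns grow to the right and rows downward; lengths in m; the calibration is good to about 2 mm. A picture is of the moment at which its call begins. There is no depth.
- hand_in(): hands the job in; it is judged then, once.
The state is a dict: "time_s": time; "joint_positions": joint angles; "qvel": joint speeds; "tau": joint torques, N m; "position": TCP position; "tcp_rot": TCP orientation; "force": force on the tool from outside, world axes, zero at the start; "moment": the same for the moment, N m; "opening": opening from 0.0 (shut) to 1.0 (fully open); "grasp_force": force on a finger pad.
Only numpy, scipy, OpenCV 4.12 (cv2) and the standard library are available. Lean on these libraries where they do the work, as an engineer would, in place of code of your own. Each camera call takes 0.05 s, during which the arm holds its last target. There are 200 camera calls.

## Working session

There is one attempt and no reset: what is moved stays moved. The work goes in short steps, Python scripts to look and compute and a tool call to move; the robot and the scene stay as the last step left them, time stands still between calls to the robot, and variables do not carry over. Pictures are saved under pics/ and viewed, at most 10 in all, crops included, and the job is handed in when it is done.

Besides the shell and the picture viewer there is one more tool, called after "Emit:" as name(argument=value, ...) on one line, values as JSON. jog_arm: Moves the arm, as the interface text tells. Its arguments: {"type":"object","properties":{"delta_pos":{"type":"array"},"turn":{"type":"array"},"grip":{"type":"array"}},"required":["delta_pos","turn","grip"]}

```bash
mkdir -p pics; ls
cat > h.py <<'E'
from rig import *
import numpy as np, cv2
def snap(n,name):
    c=capture(n); cv2.imwrite(f'pics/{name}.png',c['color']); 
    np.savez(f'pics/{name}.npz',**{k:v for k,v in c.items()}); return c
def K(c):
    f=192/np.tan(np.radians(float(c['fovy']))/2); return f,float(c['cx']),float(c['cy'])
def proj(c,p):
    f,cx,cy=K(c); q=c['camera_from_world']@np.r_[p,1]; return np.array([cx+f*q[0]/-q[2],cy-f*q[1]/-q[2]])
def ray(c,u,v):
    f,cx,cy=K(c); T=np.linalg.inv(c['camera_from_world']); d=T[:3,:3]@np.array([(u-cx)/f,-(v-cy)/f,-1]); return T[:3,3],d
def atz(c,u,v,z):
    o,d=ray(c,u,v); return o+d*(z-o[2])/d[2]
E
python3 - <<'E'
from h import *
for n in('scene','top'):
    c=snap(n,n+'0'); print({k:v for k,v in c.items() if k!='color'})
a=[cv2.imread(f'pics/{n}0.png') for n in('scene','top')]
for n,x in zip('st',a): cv2.imwrite(f'pics/{n}0b.png',cv2.resize(x,(800,600),interpolation=cv2.INTER_CUBIC))
print(read_state()['time_s'])
E
```

```text
pics
{'fovy': 42.61560118160617, 'cx': 252.43963326352238, 'cy': 192.00382435820896, 'camera_from_world': array([[ 0.83783563, -0.54581348, -0.01091366, -0.62325083],
       [ 0.27281819,  0.40129859,  0.87437387, -0.10719443],
       [-0.47286541, -0.73555903,  0.48513011, -1.12750992],
       [ 0.        ,  0.        ,  0.        ,  1.        ]])}
{'fovy': 55.28750157636596, 'cx': 250.99555635140356, 'cy': 194.21248592256137, 'camera_from_world': array([[-0.01947625, -0.99974611, -0.01133134, -0.34111859],
       [ 0.99734063, -0.020223  ,  0.0700193 , -0.51943343],
       [-0.07023067, -0.00993749,  0.99748128, -0.96293512],
       [ 0.        ,  0.        ,  0.        ,  1.        ]])}
0.1
```

View pics/s0b.png

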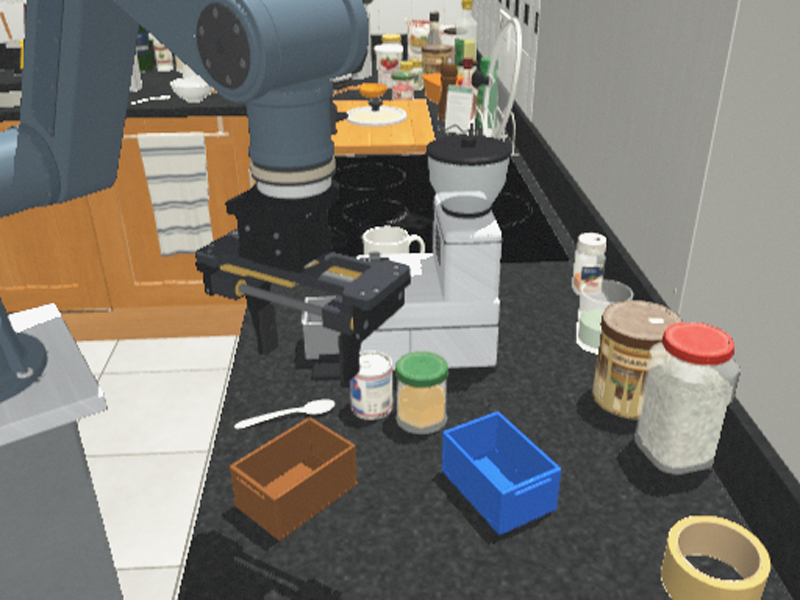

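View pics/t0b.png

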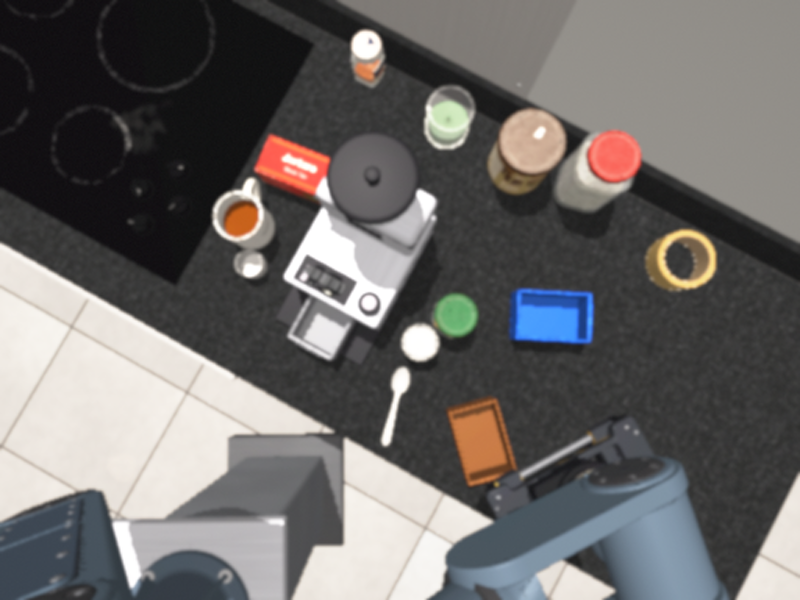

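The scene view is partly blocked by the gripper. The top view shows the grinder (head, wheel around (325,278)/800, button (369,303)). I'll enlarge that.

Run:
```python
import cv2
a=cv2.imread('pics/top0.png')[145:240,170:296]
cv2.imwrite('pics/tc.png',cv2.resize(a,(756,570),interpolation=cv2.INTER_CUBIC))
```

```text
(no output)
```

View pics/tc.png

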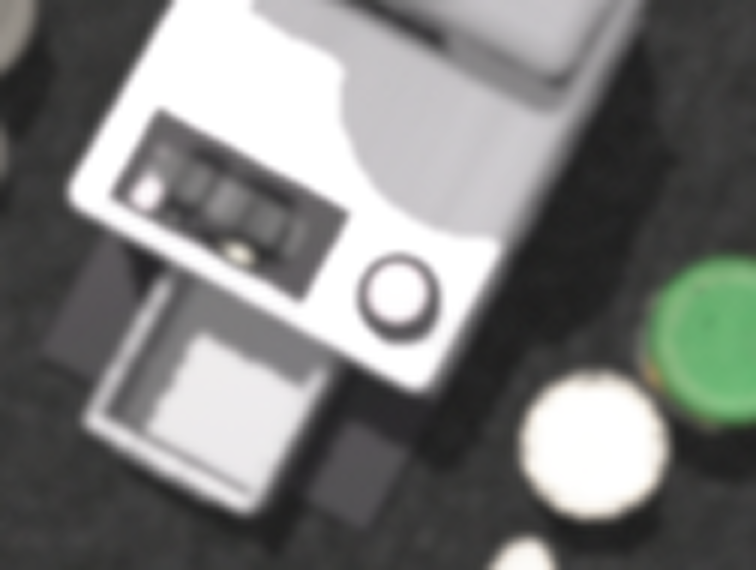

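```bash
cat >> h.py <<'E'
def g2w(g,p):
    c,s=np.cos(g[2]),np.sin(g[2]); return np.array([g[0]+c*p[0]-s*p[1],g[1]+s*p[0]+c*p[1],p[2]])
def w2g(g,p):
    c,s=np.cos(g[2]),np.sin(g[2]); d=np.array(p[:2])-g[:2]; return np.array([c*d[0]+s*d[1],-s*d[0]+c*d[1],p[2]])
def rib(k,x=-.060):
    a=np.radians(75-30*k); return [x,.022+.035*np.sin(a),.112+.035*np.cos(a)]
E
python3 - <<'E'
from h import *
d=np.load('pics/top0.npz'); px=lambda u,v:(170+u/6-.4,145+v/6-.4)
inv=lambda q:((q+.4-[170,145])*6).round()
# head front edge line: points on edge away from rounded corners; side edges
A=atz(d,*px(75,212),.118);B=atz(d,*px(412,392),.118)  # rough outer front edge
e=B-A; print('width',np.linalg.norm(e))
right=e/np.linalg.norm(e); yaw=np.arctan2(right[0],-right[1])
print('yaw',np.degrees(yaw))
from scipy.optimize import least_squares
obs=[(( -.075,.082,.118),(66,200)),((-.075,-.082,.118),(424,396))]
r=lambda g:np.concatenate([proj(d,g2w(g,p))-px(*u) for p,u in obs])
s=least_squares(r,[*(A+B)[:2]/2,yaw]); g=s.x; print(g,np.degrees(g[2]),s.fun); np.save('g.npy',g)
for k in range(5): print(k,inv(proj(d,g2w(g,rib(k)))))
a=np.radians(45);print('mark',inv(proj(d,g2w(g,[-.056,.022-.0255*np.sin(a),.112+.0255*np.cos(a)]))))
print('axle',inv(proj(d,g2w(g,[-.045,.022,.112]))))
bt=atz(d,*px(398,292),.13);print('button',bt,w2g(g,bt))
for u in((86,420),(250,514)): p=atz(d,*px(*u),.068);print('bincorner',p,w2g(g,p))
for n,u,z in(('tin',(594,445),.072),('jar',(725,340),.084)): print(n,atz(d,*px(*u),z))
print('cam',np.linalg.inv(d['camera_from_world'])[:3,3])
for n,u,v in (('cup',250,263),('spoonend',387,443),('mug',243,218),('spoon',400,375)): print(n,atz(d,u*.64,v*.64,.03))
E
```

```text
width 0.1533334155034724
yaw -29.1827918364256
[ 0.572493   -0.29216974 -0.51969453] -29.776303099018126 [-0.03047641 -0.01711378  0.03015691  0.01652456]
0 [140. 197.]
1 [153. 204.]
2 [184. 220.]
3 [225. 243.]
4 [263. 264.]
mark [255. 248.]
axle [235. 207.]
button [ 0.50750395 -0.31698385  0.13      ] [-0.04408555 -0.05381246  0.13      ]
bincorner [ 0.46074454 -0.18156831  0.068     ] [-0.15192075  0.04050286  0.068     ]
bincorner [ 0.42003638 -0.25019673  0.068     ] [-0.15317234 -0.03928089  0.068     ]
tin [ 0.44606947 -0.39483299  0.072     ]
jar [ 0.48826885 -0.44948404  0.084     ]
cam [ 0.44378077 -0.36110564  0.99301479]
cup [ 0.58536407 -0.11135773  0.03      ]
spoonend [ 0.27995961 -0.33841092  0.03      ]
mug [ 0.66308591 -0.0995249   0.03      ]
spoon [ 0.39152634 -0.36223939  0.03      ]
```

Fit is consistent: grinder yaw −29.8°, bin front 32 mm out. The long rib cap appears at crop (148,190), i.e. click 0 or 1; another light spot is at (235,250).

Run:
```python
from h import *
s=read_state(); g=np.load('g.npy'); np.set_printoptions(precision=4,suppress=True)
print(s['time_s'],s['position'],s['tcp_rot'],s['opening'],s['force'])
p=np.array(s['position'])
# targets in grinder frame (TCP): bin approach, bin end, wheel start, button
for n,q in dict(binpre=(-.175,0,.042),binhome=(-.1295,0,.042),wheelL=(-.045,.060,.19),button=(-.044,-.054,.16)).items():
    w=g2w(g,q); print(n,w,'delta cm',(w-p)*100)
R=np.array(s['tcp_rot']);print('tool y az',np.degrees(np.arctan2(R[1,1],R[0,1])),'grinder y az',90+np.degrees(g[2]))
```

```text
0.1 [ 0.2828 -0.5566  0.2004] [[ 0.8917  0.4527 -0.0006]
 [ 0.4527 -0.8917  0.0019]
 [ 0.0004 -0.0019 -1.    ]] 0.99786418542296 [ 0.3815 -0.0511 -0.6444]
binpre [ 0.4206 -0.2053  0.042 ] delta cm [ 13.7827  35.133  -15.836 ]
binhome [ 0.4601 -0.2279  0.042 ] delta cm [ 17.732   32.8734 -15.836 ]
wheelL [ 0.5632 -0.2177  0.19  ] delta cm [28.046  33.8848 -1.036 ]
button [ 0.5075 -0.3172  0.16  ] delta cm [22.4714 23.9403 -4.036 ]
tool y az -63.08308364090591 grinder y az 60.22369690098188
```

Emit:
jog_arm(delta_pos=[[2,5,1],[4,10,1],[6,15,1],[8,20,1],[10,25,1],[12,30,1],[13.4,35.3,1],[13.4,35.3,1],[13.4,35.3,-3],[13.4,35.3,-7],[13.4,35.3,-10],[13.4,35.3,-10]], turn=[-9,-18,-27,-36,-45,-54,-56.7,-56.7,-56.7,-56.7,-56.7,-56.7], grip=[1,1,1,1,1,1,1,1,1,1,1,1])

```text
time_s: 1.6
position: [0.4154, -0.2041, 0.0994]
tcp_rot: [[0.868, -0.497, -0.004], [-0.497, -0.868, 0.003], [-0.005, -0.001, -1.0]]
force: [-0.4, 0.1, 0.5]
opening: 0.004
grasp_force: 0.0
```

Run:
```python
from h import *
for n in('scene','top'): snap(n,n+'1')
a=cv2.imread('pics/scene1.png')[130:260,180:340]; b=cv2.imread('pics/top1.png')[145:240,170:296]
f=lambda x,w,h:cv2.resize(x,(w,h),interpolation=cv2.INTER_CUBIC)
cv2.imwrite('pics/c1.png',np.hstack([f(a,430,350),f(b,370,350)[:, :]]))
s=read_state(); g=np.load('g.npy');print(s['position'],w2g(g,s['position']),s['opening'],s['force'])
```

```text
[ 0.41722019 -0.20520081  0.10155186] [-0.17796236 -0.00162431  0.10155186] 0.009644104115648927 [ 0.87118578 -0.0671013  -0.23829837]
```

View pics/c1.png

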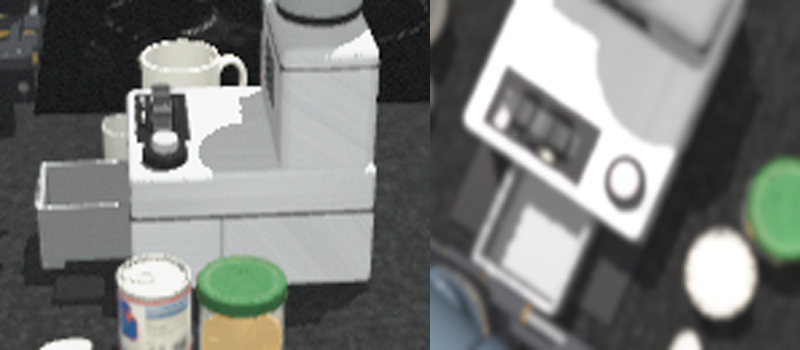

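Left: the grinder from the right, wheel and button on deck, rib hidden behind. Right: bin unmoved. Next I lower and push the bin.

Emit:
jog_arm(delta_pos=[[0,0,-3],[0,0,-6],[0,0,-6],[0.87,-0.5,-6],[1.5,-0.85,-6],[2.0,-1.15,-6],[2.5,-1.43,-6],[3.0,-1.72,-6],[3.5,-2.0,-6],[3.9,-2.2,-6],[4.1,-2.35,-6],[4.1,-2.35,-6]], turn=[0,0,0,0,0,0,0,0,0,0,0,0], grip=[1,1,1,1,1,1,1,1,1,1,1,1])

```text
time_s: 3.2
position: [0.4585, -0.2281, 0.0412]
tcp_rot: [[0.868, -0.497, 0.001], [-0.497, -0.868, -0.001], [0.001, 0.0, -1.0]]
force: [0.7, 0.6, -0.8]
opening: 0.006
grasp_force: 0.1
```

Run:
```python
from h import *
snap('top','top2')
s=read_state(); g=np.load('g.npy');print(s['position'],w2g(g,s['position']),s['opening'],s['force'])
```

```text
[ 0.45849365 -0.22813919  0.04123165] [-0.13074665 -0.00103713  0.04123165] 0.007798248635111347 [-0.03049418 -0.29026962 -0.02091686]
```

Emit:
jog_arm(delta_pos=[[0.1,-0.05,0],[0.17,-0.1,0],[0.26,-0.15,0],[0.26,-0.15,0]], turn=[0,0,0,0], grip=[1,1,1,1])

```text
time_s: 3.75
position: [0.4591, -0.2282, 0.0411]
tcp_rot: [[0.868, -0.497, -0.003], [-0.497, -0.868, 0.002], [-0.003, -0.0, -1.0]]
force: [-4.9, 2.1, 3.3]
opening: 0.006
grasp_force: 2.6
```

Emit:
jog_arm(delta_pos=[[0.17,-0.1,0],[0.17,-0.1,0],[-0.8,0.5,0],[-2.5,1.4,0],[-2.5,1.4,6],[-2.5,1.4,12],[-2.5,1.4,15.8],[-2.5,1.4,15.8]], turn=[0,0,0,0,0,0,0,0], grip=[1,1,1,1,1,1,1,1])

```text
time_s: 4.75
position: [0.4387, -0.2175, 0.2028]
tcp_rot: [[0.868, -0.497, 0.01], [-0.497, -0.868, -0.007], [0.012, 0.002, -1.0]]
force: [-0.6, -0.4, 0.0]
opening: 0.007
grasp_force: 0.0
```

Run:
```python
from h import *
d=snap('top','top3')
s=read_state(); g=np.load('g.npy');print(s['position'],w2g(g,s['position']),s['opening'],s['force'])
w=g2w(g,[-.045,.022+.009+.0025+.006+.015,.150]);print('wheel start',w,(w-s['position'])*100)
print('right dir',-np.array([-np.sin(g[2]),np.cos(g[2])]))
b=cv2.imread('pics/top3.png')[145:240,170:296]
cv2.imwrite('pics/c3.png',cv2.resize(b,(756,570),interpolation=cv2.INTER_CUBIC))
for y in(.04,-.04): print((proj(d,g2w(g,[-.12,y,.068]))+.4-[170,145])*6)
```

```text
[ 0.43710487 -0.21637217  0.2007468 ] [-0.15515517 -0.00144569  0.2007468 ] 0.00963931951693944 [-0.63853482 -0.06180533 -0.80149794]
wheel start [ 0.56049983 -0.22251765  0.15      ] [12.33949548 -0.61454857 -5.07467967]
right dir [-0.49661502 -0.86797092]
[124.11877618 354.0431478 ]
[289.8450583  445.23759123]
```

View pics/c3.png

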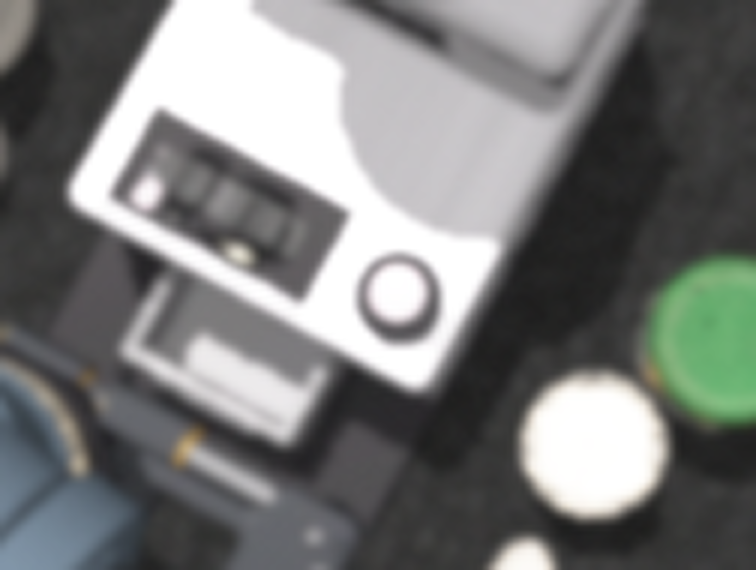

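Bin front corners at (122,352), (290,446) match the home prediction. The cap is still at (148,190), so the click is likely 0. Next I move above the wheel, left of the 15° rib.

Emit:
jog_arm(delta_pos=[[4,-0.2,0.5],[8,-0.4,0.5],[12.2,-0.5,0.5],[12.2,-0.5,-1],[12.2,-0.5,-3.5],[12.2,-0.5,-3.5],[12.2,-0.5,-3.5]], turn=[0,0,0,0,0,0,0], grip=[1,1,1,1,1,1,1])

```text
time_s: 5.68
position: [0.5569, -0.2202, 0.1638]
tcp_rot: [[0.868, -0.497, -0.001], [-0.497, -0.868, 0.001], [-0.001, -0.0, -1.0]]
force: [0.2, -0.6, 0.5]
opening: 0.007
grasp_force: 0.0
```

Run:
```python
from h import *
snap('scene','scene4')
s=read_state(); g=np.load('g.npy');print(s['position'],w2g(g,s['position']),s['opening'],s['force'])
b=cv2.imread('pics/scene4.png')[110:200,200:320]
cv2.imwrite('pics/c4.png',cv2.resize(b,(720,540),interpolation=cv2.INTER_CUBIC))
```

```text
[ 0.55743573 -0.22051041  0.16448482] [-0.04865637  0.05472055  0.16448482] 0.004058018012900791 [0.22348275 0.40805642 0.42065864]
```

View pics/c4.png

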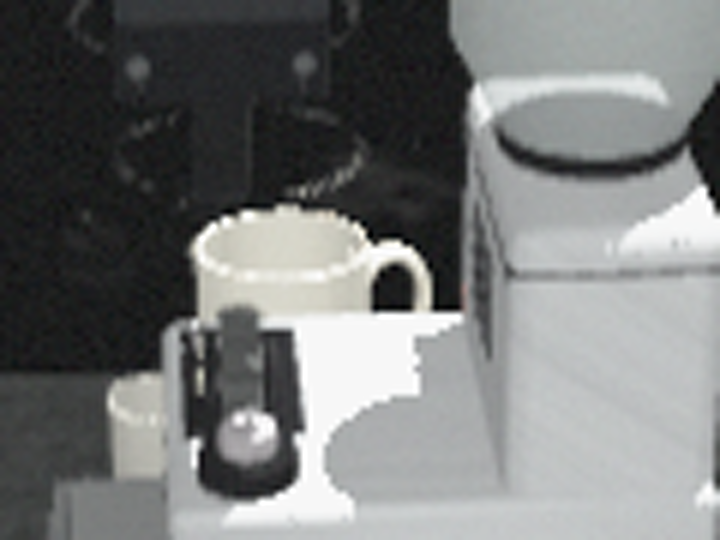

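Emit:
jog_arm(delta_pos=[[0.26,-0.15,-1],[0.26,-0.15,-2.05],[0.26,-0.15,-2.05],[0.1,-0.4,-2.05],[-0.14,-0.85,-2.05],[-0.14,-0.85,-2.05]], turn=[0,0,0,0,0,0], grip=[1,1,1,1,1,1])

```text
time_s: 6.48
position: [0.5561, -0.2294, 0.1441]
tcp_rot: [[0.868, -0.497, 0.001], [-0.497, -0.868, -0.0], [0.001, 0.0, -1.0]]
force: [0.9, -0.3, -0.6]
opening: 0.008
grasp_force: 0.0
```

```bash
cat > st.py <<'E'
from h import *
s=read_state(); g=np.load('g.npy');c,q=np.cos(g[2]),np.sin(g[2]);f=s['force'];print(w2g(g,s['position']).round(4),'fg',round(c*f[0]+q*f[1],1),round(-q*f[0]+c*f[1],1),round(f[2],1),s['time_s'])
E
python3 st.py
```

```text
[-0.0454  0.0464  0.1441] fg 0.9 0.2 -0.6 6.475
```

Emit:
jog_arm(delta_pos=[[-0.15,-0.26,0],[-0.15,-0.26,0]], turn=[0,0], grip=[1,1])

```text
time_s: 6.72
position: [0.5546, -0.2316, 0.1438]
tcp_rot: [[0.868, -0.497, 0.0], [-0.497, -0.868, -0.0], [0.0, 0.0, -1.0]]
force: [0.5, 0.4, 0.2]
opening: 0.003
grasp_force: 0.0
```

```bash
python3 st.py
```

```text
[-0.0456  0.0437  0.1438] fg 0.2 0.5 0.2 6.725
```

Emit:
jog_arm(delta_pos=[[-0.15,-0.26,0],[-0.15,-0.26,0]], turn=[0,0], grip=[1,1])

```text
time_s: 6.98
position: [0.5531, -0.2341, 0.1437]
tcp_rot: [[0.868, -0.497, -0.0], [-0.497, -0.868, -0.0], [-0.0, 0.0, -1.0]]
force: [-0.1, 0.1, 0.2]
opening: 0.007
grasp_force: 0.0
```

```bash
python3 st.py
```

```text
[-0.0457  0.0407  0.1437] fg -0.1 0.0 0.2 6.975
```

Emit:
jog_arm(delta_pos=[[-0.15,-0.26,0],[-0.15,-0.26,0]], turn=[0,0], grip=[1,1])

```text
time_s: 7.22
position: [0.5516, -0.2368, 0.1437]
tcp_rot: [[0.868, -0.497, 0.0], [-0.497, -0.868, -0.0], [0.0, 0.0, -1.0]]
force: [0.2, 0.1, 0.7]
opening: 0.006
grasp_force: 0.0
```

```bash
python3 st.py
```

```text
[-0.0457  0.0377  0.1437] fg 0.2 0.2 0.7 7.225
```

Emit:
jog_arm(delta_pos=[[-0.15,-0.26,0],[-0.15,-0.26,0]], turn=[0,0], grip=[1,1])

```text
time_s: 7.48
position: [0.5501, -0.2394, 0.1438]
tcp_rot: [[0.868, -0.497, -0.0], [-0.497, -0.868, -0.0], [0.0, 0.0, -1.0]]
force: [-0.5, -0.3, -0.2]
opening: 0.005
grasp_force: 0.0
```

```bash
python3 st.py
python3 - <<'E'
from h import *
d=snap('scene','scene5');g=np.load('g.npy')
b=cv2.imread('pics/scene5.png')[110:200,200:320]
cv2.imwrite('pics/c5.png',cv2.resize(b,(720,540),interpolation=cv2.INTER_CUBIC))
for k in range(6): print(k,(proj(d,g2w(g,rib(k,-.045)))+.4-[200,110])*6)
E
```

```text
[-0.0457  0.0347  0.1438] fg -0.2 -0.5 -0.2 7.475
0 [232.34290044 335.79530522]
1 [232.1028025 309.805882 ]
2 [232.84415538 306.01309114]
3 [234.4074598 326.4324346]
4 [236.38075614 366.20661682]
5 [238.20101094 414.24057155]
```

View pics/c5.png

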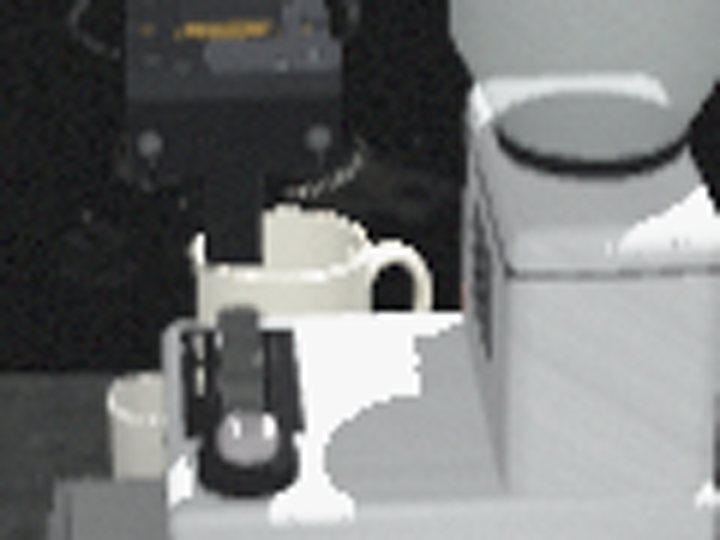

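Fingertip bottom appears at ~(232,265), rib top at (240,310); the tip seems well above the rib. I'll check with projection.

Run:
```python
from h import *
g=np.load('g.npy')
for n,p in(('scene4',[-.0487,.0547,.1645]),('scene5',[-.0457,.0347,.1438])):
    d=np.load(f'pics/{n}.npz')
    for q in(p,[p[0],p[1],p[2]+.01],[p[0],p[1]-.01,p[2]]): print(n,q,(proj(d,g2w(g,q))+.4-[200,110])*6)
d=np.load('pics/scene5.npz')
for n,q in dict(fl=(-.075,.082,.118),fr=(-.075,-.082,.118),axle=(-.045,.022,.112),btn=(-.044,-.054,.13),twl=(.046,-.06,.3)).items(): print(n,(proj(d,g2w(g,q))+.4-[200,110])*6)
d=snap('top','top5');b=cv2.imread('pics/top5.png')[130:225,170:296]
cv2.imwrite('pics/c5t.png',cv2.resize(b,(756,570),interpolation=cv2.INTER_CUBIC)); print((proj(d,g2w(g,[-.0457,.0347,.1438]))+.4-[170,130])*6)
```

```text
scene4 [-0.0487, 0.0547, 0.1645] [220.15759057 236.83109025]
scene4 [-0.0487, 0.0547, 0.17450000000000002] [219.46512889 213.16918171]
scene4 [-0.0487, 0.0447, 0.1645] [220.90931723 247.38907586]
scene5 [-0.0457, 0.0347, 0.1438] [230.85398288 306.74450169]
scene5 [-0.0457, 0.0347, 0.15380000000000002] [230.20272374 283.22923716]
scene5 [-0.0457, 0.0247, 0.1438] [231.69298436 317.90923629]
fl [156.25771608 316.90880072]
fr [160.92626879 515.67753645]
axle [235.76477707 394.87620091]
btn [244.36616269 445.7872391 ]
twl [502.42710402  -4.34918842]
[194.93942332 274.39863282]
```

View pics/c5t.png

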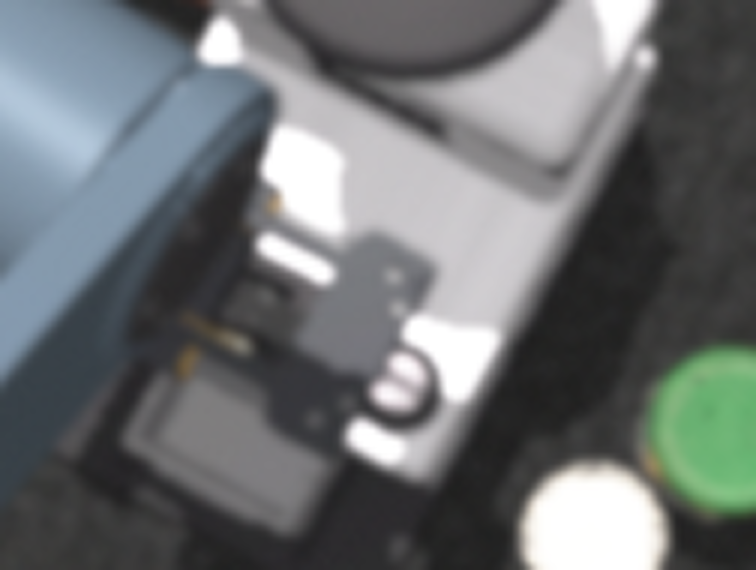

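The scene image puts the fingertip ~15 mm higher than the TCP reading (consistent with no contact so far). I'll feel for the rib top by stepping down.

Emit:
jog_arm(delta_pos=[[0,0,-0.4],[0,0,-0.8],[0,0,-0.8]], turn=[0,0,0], grip=[1,1,1])

```text
time_s: 7.95
position: [0.5498, -0.2388, 0.1351]
tcp_rot: [[0.868, -0.497, -0.001], [-0.497, -0.868, 0.001], [-0.001, -0.0, -1.0]]
force: [-0.9, -0.1, -0.7]
opening: 0.004
grasp_force: 0.0
```

```bash
python3 st.py
```

```text
[-0.0462  0.035   0.1351] fg -0.8 -0.5 -0.7 7.95
```

Emit:
jog_arm(delta_pos=[[0,0,-0.2],[0,0,-0.2]], turn=[0,0], grip=[1,1])

```text
time_s: 8.2
position: [0.5501, -0.2391, 0.1336]
tcp_rot: [[0.868, -0.497, -0.0], [-0.497, -0.868, 0.0], [-0.0, -0.0, -1.0]]
force: [0.1, 0.2, 0.1]
opening: 0.007
grasp_force: 0.0
```

```bash
python3 st.py
```

```text
[-0.0458  0.035   0.1336] fg 0.0 0.2 0.1 8.2
```

Emit:
jog_arm(delta_pos=[[0,0,-0.2],[0,0,-0.2]], turn=[0,0], grip=[1,1])

```text
time_s: 8.45
position: [0.55, -0.2391, 0.1316]
tcp_rot: [[0.868, -0.497, -0.0], [-0.497, -0.868, 0.0], [-0.0, -0.0, -1.0]]
force: [0.2, 0.1, -0.3]
opening: 0.007
grasp_force: 0.0
```

Emit:
jog_arm(delta_pos=[[0,0,-0.15],[0,0,-0.15]], turn=[0,0], grip=[1,1])

```text
time_s: 8.7
position: [0.5501, -0.2391, 0.1301]
tcp_rot: [[0.868, -0.497, -0.0], [-0.497, -0.868, 0.0], [-0.0, -0.0, -1.0]]
force: [0.0, -0.8, 0.2]
opening: 0.006
grasp_force: 0.0
```

```bash
python3 st.py
python3 - <<'E'
from h import *
d=snap('scene','scene6');g=np.load('g.npy')
b=cv2.imread('pics/scene6.png')[120:195,205:305]
cv2.imwrite('pics/c6.png',cv2.resize(b,(800,600),interpolation=cv2.INTER_CUBIC))
# darkness down the finger column
gr=cv2.cvtColor(b,cv2.COLOR_BGR2GRAY); print(gr[10:45:1,24:32].mean(1).round())
d0=np.load('pics/scene0.npz')
for sgn in(-.05,0,.05): print((proj(d0,np.array([.2828,-.5566,.2004])+sgn*np.array([.4527,-.8917,0])))*800/512)
E
```

```text
[-0.0458  0.0349  0.1301] fg 0.4 -0.7 0.2 8.7
[ 56.  56.  50.  41.  39.  38.  38.  37.  38.  37.  38.  38.  38.  38.
  39.  37.  36.  31.  33.  66.  81.  92.  88.  74.  64.  60.  58.  61.
  59.  78. 103. 110. 103. 136. 130.]
[267.68256822 365.82341248]
[308.10594274 379.69279037]
[350.96754655 394.39873187]
```

View pics/c6.png

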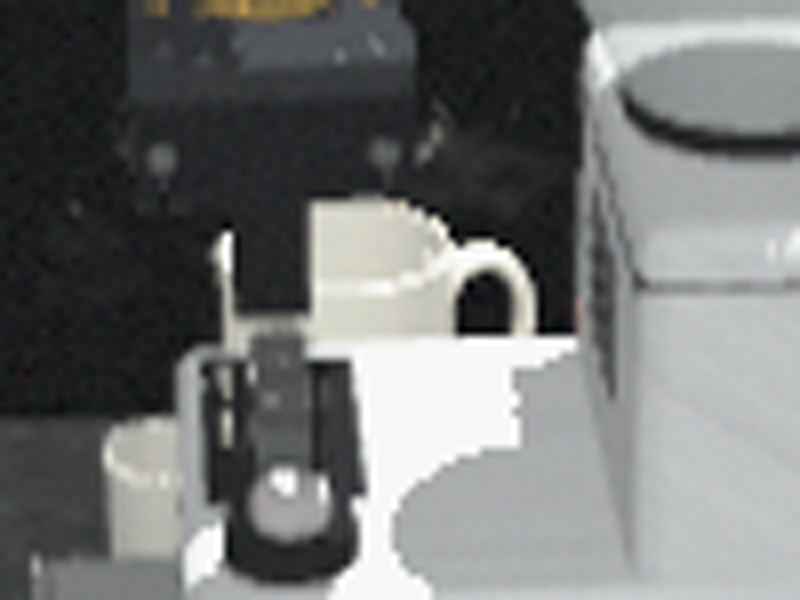

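Finger bottom at row 315, rib top at ~325 of this crop: tip is ~4 mm above the rib, so the real tip ≈ TCP + 19 mm. I back off left, go to the right depth, and push.

Emit:
jog_arm(delta_pos=[[0,0,0.5],[1.0,1.74,0.3],[1.0,1.74,-0.5],[1.0,1.74,-0.5],[0.85,1.48,-0.5],[0.7,1.22,-0.5],[0.7,1.22,-0.5]], turn=[0,0,0,0,0,0,0], grip=[1,1,1,1,1,1,1])

```text
time_s: 9.62
position: [0.557, -0.2276, 0.1254]
tcp_rot: [[0.867, -0.497, 0.0], [-0.497, -0.867, -0.0], [0.0, 0.0, -1.0]]
force: [-0.2, 1.1, 0.2]
opening: 0.007
grasp_force: 0.0
```

```bash
python3 st.py
```

```text
[-0.0455  0.0484  0.1254] fg -0.7 0.9 0.2 9.625
```

Emit:
jog_arm(delta_pos=[[-0.1,-0.17,0],[-0.15,-0.26,0],[-0.15,-0.26,0]], turn=[0,0,0], grip=[1,1,1])

```text
time_s: 10.0
position: [0.5556, -0.2297, 0.1253]
tcp_rot: [[0.868, -0.497, 0.0], [-0.497, -0.868, -0.0], [0.0, -0.0, -1.0]]
force: [-0.4, -0.2, -0.5]
opening: 0.007
grasp_force: 0.0
```

```bash
python3 st.py
```

```text
[-0.0457  0.0459  0.1253] fg -0.2 -0.3 -0.5 10.0
```

Emit:
jog_arm(delta_pos=[[-0.1,-0.17,0],[-0.15,-0.26,0],[-0.15,-0.26,0]], turn=[0,0,0], grip=[1,1,1])

```text
time_s: 10.38
position: [0.5542, -0.2323, 0.1253]
tcp_rot: [[0.868, -0.497, 0.0], [-0.497, -0.868, -0.0], [0.0, -0.0, -1.0]]
force: [-0.5, 0.6, -0.7]
opening: 0.006
grasp_force: 0.0
```

```bash
python3 st.py
```

```text
[-0.0457  0.0429  0.1253] fg -0.8 0.3 -0.7 10.375
```

Emit:
jog_arm(delta_pos=[[-0.1,-0.17,0],[-0.15,-0.26,0],[-0.15,-0.26,0]], turn=[0,0,0], grip=[1,1,1])

```text
time_s: 10.75
position: [0.5526, -0.2349, 0.1253]
tcp_rot: [[0.868, -0.497, 0.0], [-0.497, -0.868, -0.0], [0.0, -0.0, -1.0]]
force: [1.3, -0.5, 0.7]
opening: 0.001
grasp_force: 0.0
```

```bash
python3 st.py
```

```text
[-0.0457  0.0399  0.1253] fg 1.4 0.2 0.7 10.75
```

Emit:
jog_arm(delta_pos=[[-0.1,-0.17,0],[-0.15,-0.26,0],[-0.15,-0.26,0]], turn=[0,0,0], grip=[1,1,1])

```text
time_s: 11.12
position: [0.5513, -0.2373, 0.1254]
tcp_rot: [[0.868, -0.497, 0.0], [-0.497, -0.868, 0.0], [0.0, -0.0, -1.0]]
force: [-0.5, 1.0, 1.4]
opening: 0.005
grasp_force: 0.7
```

```bash
python3 st.py
```

```text
[-0.0457  0.0371  0.1254] fg -0.9 0.6 1.4 11.125
```

Emit:
jog_arm(delta_pos=[[-0.1,-0.17,0],[-0.15,-0.26,0],[-0.15,-0.26,0]], turn=[0,0,0], grip=[1,1,1])

```text
time_s: 11.5
position: [0.5498, -0.2401, 0.1254]
tcp_rot: [[0.868, -0.497, 0.0], [-0.497, -0.868, -0.0], [0.0, 0.0, -1.0]]
force: [0.9, 1.0, 1.2]
opening: 0.006
grasp_force: 1.0
```

```bash
python3 st.py
```

```text
[-0.0456  0.0339  0.1254] fg 0.2 1.3 1.2 11.5
```

Contact felt at TCP y≈0.038 (fingertip half-thickness ≈5 mm). Finish the click: push ~11 mm more, lift.

Emit:
jog_arm(delta_pos=[[-0.15,-0.26,0],[-0.3,-0.52,0],[-0.45,-0.78,0],[-0.57,-0.99,0],[-0.57,-0.99,0]], turn=[0,0,0,0,0], grip=[1,1,1,1,1])

```text
time_s: 12.12
position: [0.5441, -0.2498, 0.1254]
tcp_rot: [[0.868, -0.497, 0.0], [-0.497, -0.868, 0.0], [0.0, -0.0, -1.0]]
force: [2.0, 1.9, 4.1]
opening: 0.007
grasp_force: 1.7
```

```bash
python3 st.py
```

```text
[-0.0457  0.0226  0.1254] fg 0.8 2.6 4.1 12.125
```

Emit:
jog_arm(delta_pos=[[0,0,1.5],[0,0,4],[-5,2.8,6],[-10,5.6,6],[-12,7,6],[-12,7,6]], turn=[0,0,0,0,0,0], grip=[1,1,1,1,1,1])

```text
time_s: 12.88
position: [0.4224, -0.1792, 0.1859]
tcp_rot: [[0.868, -0.496, -0.001], [-0.496, -0.868, -0.0], [-0.001, 0.001, -1.0]]
force: [1.1, -0.4, -0.4]
opening: 0.007
grasp_force: 0.0
```

```bash
python3 st.py
python3 - <<'E'
from h import *
d=snap('top','top7')
# long-rib cap: bright blobs in the dark deck panel, crop coords as before
a=cv2.imread('pics/top3.png')[145:240,170:296].astype(int);b=d['color'][145:240,170:296].astype(int)
D=np.abs(a-b).sum(2)
def g_(x): return x.mean(2).round().astype(int)[24:46,20:50]
print('before');print('\n'.join(' '.join(f'{v:3d}' for v in r) for r in g_(a)));print('after');print('\n'.join(' '.join(f'{v:3d}' for v in r) for r in g_(b)))
g=np.load('g.npy')
for k in range(5): print(k,((proj(d,g2w(g,rib(k,-.057)))-[170,145])-[20,24]).round(1))
E
```

```text
[-0.1864  0.0236  0.1859] fg 1.2 0.2 -0.4 12.875
before
255 250 198 129 104 110 124 126 116 106 100  93  87  84  87  95 110 134 173 222 249 254 255 255 255 255 255 255 255 255
254 228 151 108 103 115 134 139 126 114 103  90  76  67  67  73  83  96 113 145 190 232 250 254 255 255 255 255 255 255
248 187 121 103 108 120 132 135 128 121 109  95  82  72  63  62  67  77  90 105 123 154 200 238 253 255 255 255 255 255
223 147 107 109 124 134 134 130 127 121 111 103  99  94  83  70  63  70  82  93  99 108 129 168 216 244 253 255 255 255
173 117 104 122 150 159 144 131 126 117 109 107 111 113 104  87  73  74  82  88  90  91  96 110 136 175 217 243 253 255
133 104 113 150 188 192 165 137 122 112 107 111 118 121 114  97  91  95  94  87  82  78  79  85  95 111 136 171 215 242
110 108 140 193 228 229 195 145 116 107 109 117 123 122 111 100 108 121 119 103  86  73  66  67  73  83  96 111 137 172
105 127 181 231 246 243 211 146 105 101 111 121 124 119 105 105 123 138 137 122 106  89  72  62  61  64  74  85  97 114
112 146 209 243 248 240 196 128  89  90 104 115 117 110 103 115 134 144 140 129 120 
[... 3607 characters left out ...]
81  71  80  89  88  84  95 113 116
 72  59  65  89 124 164 209 236 248 252 252 247 235 204 154 114 105 133 172 189 168 120  75  59  64  68  79  98 112 110
 75  59  47  48  63  91 131 177 221 242 250 253 252 246 226 186 149 148 187 214 202 156  96  57  52  58  72  91 103 102
 80  65  49  41  42  50  71 107 152 196 229 245 251 252 250 242 220 181 170 182 182 153 102  69  65  65  71  83  91  95
 82  68  50  40  38  41  53  78 108 135 164 200 230 245 251 252 249 234 206 177 155 127  96  82  83  81  83  88  92  95
 82  70  52  42  41  49  69  90 102 104 110 132 167 208 235 248 251 250 245 231 203 163 129 108  98  94  92  93  94  95
0 [3.5 7.4]
1 [5.7 8.5]
2 [11.  11.2]
3 [17.8 14.9]
4 [24.1 18.5]
```

The cap remains at its click‑0 place (predicted (3.5,7.4), seen ≈(4,7.5)): the tip only skimmed the rib. Repeat ~4.5 mm deeper.

Emit:
jog_arm(delta_pos=[[5,-1.5,0],[10,-3,0],[13.8,-4.3,0],[13.8,-4.3,-3],[13.8,-4.3,-5.5],[13.8,-4.3,-6.5],[13.8,-4.3,-6.5],[13.5,-4.8,-6.5],[13.25,-5.23,-6.5],[13.05,-5.58,-6.5],[13.05,-5.58,-6.5]], turn=[0,0,0,0,0,0,0,0,0,0,0], grip=[1,1,1,1,1,1,1,1,1,1,1])

```text
time_s: 14.3
position: [0.555, -0.2361, 0.1213]
tcp_rot: [[0.868, -0.497, 0.002], [-0.497, -0.868, -0.001], [0.002, -0.0, -1.0]]
force: [0.1, -0.1, 1.1]
opening: 0.005
grasp_force: 0.3
```

```bash
python3 st.py
```

```text
[-0.043   0.04    0.1213] fg 0.1 -0.0 1.1 14.3
```

Emit:
jog_arm(delta_pos=[[-0.15,-0.26,0],[-0.3,-0.52,0],[-0.3,-0.52,0]], turn=[0,0,0], grip=[1,1,1])

```text
time_s: 14.68
position: [0.5524, -0.2404, 0.1219]
tcp_rot: [[0.868, -0.497, 0.002], [-0.497, -0.868, 0.001], [0.002, -0.002, -1.0]]
force: [1.6, 4.2, 8.9]
opening: 0.006
grasp_force: 4.7
```

```bash
python3 st.py
```

```text
[-0.0432  0.0349  0.1219] fg -0.7 4.4 8.9 14.675
```

Emit:
jog_arm(delta_pos=[[-0.15,-0.26,0],[-0.3,-0.52,0],[-0.3,-0.52,0]], turn=[0,0,0], grip=[1,1,1])

```text
time_s: 15.05
position: [0.5497, -0.2456, 0.1238]
tcp_rot: [[0.868, -0.497, 0.003], [-0.497, -0.868, -0.0], [0.003, -0.002, -1.0]]
force: [-1.3, 6.0, 18.6]
opening: 0.002
grasp_force: 9.5
```

```bash
python3 st.py
```

```text
[-0.0429  0.0291  0.1238] fg -4.1 4.5 18.6 15.05
```

Vertical force grows, suggesting that the two closed fingers are too thick and ride on the following rib. I'll lift, half-open and use just the right finger (half the thickness) in the gap.

Emit:
jog_arm(delta_pos=[[0,0,2],[0,0,3],[1.0,2,3],[2.1,4.1,3],[2.1,4.1,3],[2.1,4.1,3],[2.1,4.1,3]], turn=[0,0,0,0,0,0,0], grip=[1,1,0.5,0.5,0.5,0.5,0.5])

```text
time_s: 15.92
position: [0.569, -0.2059, 0.15]
tcp_rot: [[0.867, -0.497, -0.001], [-0.497, -0.867, -0.0], [-0.0, 0.0, -1.0]]
force: [-0.6, -0.2, -0.2]
opening: 0.463
grasp_force: 0.0
```

```bash
python3 st.py
python3 - <<'E'
from h import *
s=read_state();g=np.load('g.npy'); print(s['opening']); tc=w2g(g,s['position'])
d=snap('scene','scene8')
b=d['color'][110:185,205:305]
cv2.imwrite('pics/c8.png',cv2.resize(b,(800,600),interpolation=cv2.INTER_CUBIC))
gap=s['opening']*.087
for y in(gap/2,gap/2+.008,gap/2+.015,-gap/2): print(((proj(d,g2w(g,[tc[0],tc[1]-y,tc[2]+.0205]))-[205,110]+.4)*8).round())
E
```

```text
[-0.0459  0.0731  0.15  ] fg -0.4 -0.5 -0.2 15.925
0.46322133487501904
[263. 299.]
[264. 310.]
[265. 320.]
[259. 245.]
```

Emit:
jog_arm(delta_pos=[[0,0,-1.5],[0,0,-2.8],[0,0,-2.8],[-0.25,-0.43,-2.8],[-0.5,-0.87,-2.8],[-0.5,-0.87,-2.8]], turn=[0,0,0,0,0,0], grip=[0.5,0.5,0.5,0.5,0.5,0.5])

```text
time_s: 16.73
position: [0.5649, -0.2137, 0.1227]
tcp_rot: [[0.867, -0.497, 0.001], [-0.497, -0.867, 0.001], [0.001, -0.001, -1.0]]
force: [2.3, 1.7, 0.1]
opening: 0.498
grasp_force: 1.0
```

```bash
python3 st.py
```

```text
[-0.0456  0.0643  0.1227] fg 1.1 2.6 0.1 16.725
```

Emit:
jog_arm(delta_pos=[[-0.15,-0.26,0],[-0.2,-0.35,0],[-0.2,-0.35,0]], turn=[0,0,0], grip=[0.5,0.5,0.5])

```text
time_s: 17.1
position: [0.5627, -0.2175, 0.1226]
tcp_rot: [[0.868, -0.496, 0.001], [-0.496, -0.868, -0.001], [0.001, 0.0, -1.0]]
force: [0.4, 1.8, 1.0]
opening: 0.5
grasp_force: 0.9
```

```bash
python3 st.py
```

```text
[-0.0456  0.0599  0.1226] fg -0.6 1.8 1.0 17.1
```

Emit:
jog_arm(delta_pos=[[-0.15,-0.26,0],[-0.2,-0.35,0],[-0.2,-0.35,0]], turn=[0,0,0], grip=[0.5,0.5,0.5])

```text
time_s: 17.48
position: [0.5598, -0.2213, 0.1219]
tcp_rot: [[0.868, -0.497, -0.001], [-0.497, -0.868, -0.0], [-0.001, 0.001, -1.0]]
force: [-0.2, -0.0, 0.4]
opening: 0.499
grasp_force: 0.0
```

```bash
python3 st.py
```

```text
[-0.0462  0.0552  0.1219] fg -0.1 -0.1 0.4 17.475
```

Contact 2.6 N then released: a click, it seems. Lift clear and check with the top camera.

Emit:
jog_arm(delta_pos=[[0,0,2],[0,0,5],[-5,2.8,5],[-10,5.6,5],[-12,7,5],[-12,7,5]], turn=[0,0,0,0,0,0], grip=[0.5,0.5,0.5,0.5,0.5,0.5])

```text
time_s: 18.23
position: [0.4386, -0.1498, 0.1722]
tcp_rot: [[0.868, -0.496, -0.002], [-0.496, -0.868, 0.001], [-0.002, 0.0, -1.0]]
force: [-0.6, 0.2, -0.3]
opening: 0.501
grasp_force: 0.0
```

```bash
cat > cap.py <<'E'
from h import *; import sys
d=snap('top',sys.argv[1]); a=np.load('pics/top3.npz')['color'][145:240,170:296].astype(int)
b=d['color'][145:240,170:296].astype(int); D=(b-a).sum(2)[20:52,18:62]
for nm,M in(('gain',D),('loss',-D)):
    i=np.unravel_index(M.argmax(),M.shape); w=np.clip(M,60,None)-60; ys,xs=np.mgrid[20:52,18:62]
    print(nm,M.max(),'at',(i[1]+18,i[0]+20),'cen',round((w*xs).sum()/max(w.sum(),1),1),round((w*ys).sum()/max(w.sum(),1),1))
g=np.load('g.npy')
for k in range(6): print(k,((proj(d,g2w(g,rib(k,-.057)))-[170,145])).round(1))
E
python3 cap.py top9; python3 st.py
```

```text
gain 457 at (np.int64(28), np.int64(34)) cen 29.6 32.6
loss 459 at (np.int64(24), np.int64(32)) cen 24.9 31.6
0 [23.5 31.4]
1 [25.7 32.5]
2 [31.  35.2]
3 [37.8 38.9]
4 [44.1 42.5]
5 [48.1 44.9]
[-0.1843  0.0569  0.1726] fg 0.7 0.0 0.3 18.275
```

Cap moved right as for one click (now click 1). Next stroke.

Emit:
jog_arm(delta_pos=[[5,-2,0],[10,-4,0],[12.9,-5.4,0],[12.9,-5.4,-3],[12.9,-5.4,-5],[12.9,-5.4,-5],[12.65,-5.85,-5],[12.4,-6.3,-5],[12.15,-6.7,-5],[11.95,-7.1,-5],[11.95,-7.1,-5],[11.95,-7.1,-2.5]], turn=[0,0,0,0,0,0,0,0,0,0,0,0], grip=[0.5,0.5,0.5,0.5,0.5,0.5,0.5,0.5,0.5,0.5,0.5,0.5])

```text
time_s: 19.77
position: [0.5583, -0.2209, 0.1457]
tcp_rot: [[0.868, -0.497, -0.004], [-0.497, -0.868, 0.003], [-0.005, -0.0, -1.0]]
force: [-0.5, 0.4, 0.3]
opening: 0.5
grasp_force: 0.0
```

Emit:
jog_arm(delta_pos=[[0,0,2],[-5,2.8,2.5],[-10,5.6,2.5],[-12,7.1,2.5],[-12,7.1,2.5],[-12,7.1,2.5]], turn=[0,0,0,0,0,0], grip=[0.5,0.5,0.5,0.5,0.5,0.5])

```text
time_s: 20.52
position: [0.4419, -0.152, 0.1728]
tcp_rot: [[0.868, -0.497, 0.003], [-0.497, -0.868, -0.002], [0.003, 0.0, -1.0]]
force: [-0.2, 0.7, 0.5]
opening: 0.502
grasp_force: 0.0
```

```bash
python3 cap.py top10; python3 st.py
```

```text
gain 461 at (np.int64(29), np.int64(34)) cen 29.9 32.7
loss 460 at (np.int64(24), np.int64(32)) cen 24.4 31.5
0 [23.5 31.4]
1 [25.7 32.5]
2 [31.  35.2]
3 [37.8 38.9]
4 [44.1 42.5]
5 [48.1 44.9]
[-0.1829  0.0567  0.1726] fg -0.1 0.2 -0.2 20.575
```

Run:
```python
import numpy as np
im={n:np.load(f'pics/{n}.npz')['color'][145:240,170:296].mean(2).round().astype(int)[26:44,19:50] for n in('top9','top10')}
for n in im: print(n);print('\n'.join(' '.join(f'{v:3d}' for v in r) for r in im[n]))
```

```text
top9
255 248 188 121 101  99 101 107 117 122 117 122 128 119  89  64  61  67  78  91 105 123 155 202 239 253 255 255 255 255 255
253 224 147 106  99  98 101 109 118 121 125 143 160 148 109  75  66  65  72  83  94 100 108 130 169 217 244 253 255 255 255
240 173 117  99  98  99 103 111 117 119 136 165 175 151 112  91  89  85  79  82  88  91  92  97 111 138 175 219 244 253 255
206 133 103  97  98 100 106 112 115 125 154 179 173 135 105 105 112 110 100  90  84  82  78  80  85  95 112 137 173 216 243
162 110  98  96  97  99 102 106 114 143 181 189 160 118 105 117 127 127 120 106  94  85  74  68  67  73  84  95 112 136 173
129 100  96  95  97  96  97  97 119 170 207 198 150 111 113 127 133 132 124 114 108 105  94  77  64  60  65  75  86  99 114
126 103  97  95  95  95  94 101 142 197 220 197 144 114 122 132 135 130 121 113 118 122 115  98  81  67  59  57  65  79  93
169 134 111 100  96  95  98 120 171 217 223 191 139 115 124 134 134 125 114 111 120 128 124 113 102  91  74  58  55  67  84
233 203 161 126 107 100 104 137 190 221 214 170 121 103 115 125 127 118 108 113 124 128 124 119 116 109
[... 2674 characters left out ...]
 103  76  68  66  68  72  75  79  82  89  93  98 105 107  96  84  92 112 121 113
107 128 162 203 234 247 250 249 244 231 201 153 108  84  72  61  61  71  79  80  79  78  79  88  89  82  83 101 118 119 105
 88  83  93 124 164 206 233 245 250 250 244 223 181 152 123  90  73  84 105 121 123 106  81  67  66  69  84 105 117 112  95
 85  73  60  65  90 125 165 209 237 249 251 248 241 231 203 154 115 105 134 172 189 168 121  73  52  59  79  99 108 102  89
 86  75  59  47  49  63  91 131 177 221 241 249 252 252 247 227 186 149 148 188 215 203 156  96  56  57  72  86  94  92  89
 87  81  66  49  40  41  50  71 108 152 196 228 245 251 252 250 242 220 182 171 182 183 153 102  69  68  78  83  86  89  93
```

The wheel pattern looks between clicks; check whether it's creeping to rest.

Emit:
jog_arm(delta_pos=[[0,0,0],[0,0,0],[0,0,0],[0,0,0],[0,0,0],[0,0,0],[0,0,0],[0,0,0]], turn=[0,0,0,0,0,0,0,0], grip=[0.5,0.5,0.5,0.5,0.5,0.5,0.5,0.5])

```text
time_s: 21.58
position: [0.44, -0.1508, 0.1723]
tcp_rot: [[0.868, -0.497, 0.0], [-0.497, -0.868, -0.0], [0.0, -0.0, -1.0]]
force: [0.3, 0.3, 0.4]
opening: 0.503
grasp_force: 0.0
```

Run:
```python
from h import *
snap('top','top11')
I={n:np.load(f'pics/{n}.npz')['color'][145:240,170:296].astype(float).mean(2)[30:45,34:58] for n in('top3','top7','top9','top10','top11')}
for a,b in(('top3','top7'),('top3','top9'),('top3','top10'),('top10','top11'),('top3','top11')): print(a,b,np.abs(I[a]-I[b]).mean().round(2))
f=lambda n:cv2.resize(cv2.imread(f'pics/{n}.png')[160:205,180:247],(400,268),interpolation=cv2.INTER_CUBIC)
cv2.imwrite('pics/cmp.png',np.vstack([np.hstack([f('top3'),f('top9')]),np.hstack([f('top10'),f('top11')])]))
```

```text
top3 top7 0.56
top3 top9 6.58
top3 top10 5.5
top10 top11 0.39
top3 top11 5.51
```

View pics/cmp.png

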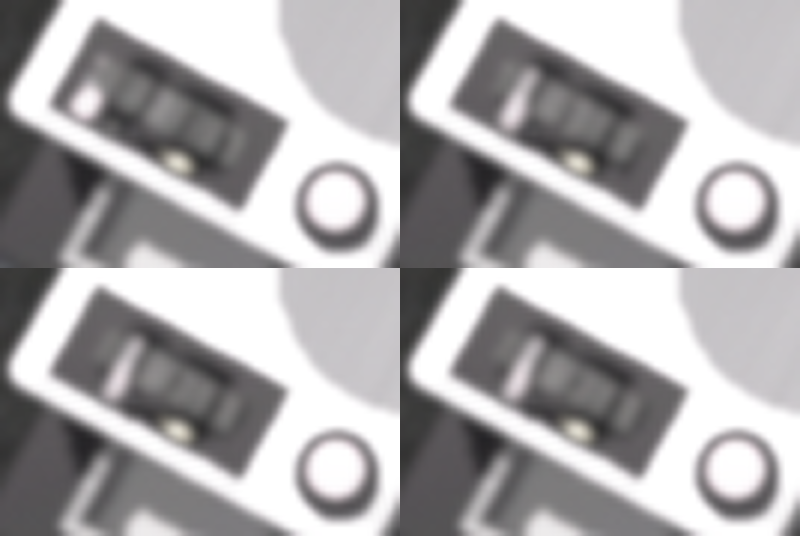

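Picture: mark bar at (178,160) in the first panel; the cap moved one "slot" right but the rib pattern is off rest. Phase and cap shift agree with start at click 1 and the wheel now stalled at ≈1.7, since my stroke ended ~5 mm short. The next stroke should run farther (to TCP y_g≈0.049), giving click 3.

Emit:
jog_arm(delta_pos=[[6,-2.5,0],[12.9,-5.2,0],[12.9,-5.2,-3],[12.9,-5.2,-5],[12.9,-5.2,-5],[12.6,-5.7,-5],[12.35,-6.15,-5],[12.1,-6.6,-5],[11.85,-7.05,-5],[11.6,-7.5,-5],[11.6,-7.5,-5]], turn=[0,0,0,0,0,0,0,0,0,0,0], grip=[0.5,0.5,0.5,0.5,0.5,0.5,0.5,0.5,0.5,0.5,0.5])

```text
time_s: 23.0
position: [0.556, -0.2273, 0.1257]
tcp_rot: [[0.868, -0.497, 0.002], [-0.497, -0.868, -0.003], [0.003, 0.002, -1.0]]
force: [-4.2, 0.8, 11.7]
opening: 0.501
grasp_force: 5.8
```

```bash
python3 st.py
```

```text
[-0.0466  0.0481  0.1257] fg -4.0 -1.3 11.7 23.0
```

Emit:
jog_arm(delta_pos=[[0,0,2],[0,0,4.5],[-5,3,5],[-10,6,5],[-11.6,7.5,5],[-11.6,7.5,5]], turn=[0,0,0,0,0,0], grip=[0.5,0.5,0.5,0.5,0.5,0.5])

```text
time_s: 23.75
position: [0.4389, -0.1501, 0.1732]
tcp_rot: [[0.868, -0.497, 0.001], [-0.497, -0.868, -0.0], [0.001, 0.0, -1.0]]
force: [0.6, -1.0, 0.5]
opening: 0.5
grasp_force: 0.0
```

```bash
cat > pat.py <<'E'
from h import *; import sys
n=sys.argv[1]; snap('top',n)
I=lambda n:np.load(f'pics/{n}.npz')['color'][145:240,170:296].astype(float).mean(2)
for r in((30,45,34,58),(34,46,44,58),(28,45,30,40)): print(r,*[np.abs(I('top3')-I(m))[r[0]:r[1],r[2]:r[3]].mean().round(2) for m in('top7','top10',n)])
b=I(n).round().astype(int)[26:46,21:52]
print('\n'.join(' '.join(f'{v:3d}' for v in r) for r in b))
E
python3 pat.py top12; python3 st.py
```

```text
(30, 45, 34, 58) 0.56 5.5 14.58
(34, 46, 44, 58) 0.49 5.41 5.52
(28, 45, 30, 40) 0.55 15.64 27.81
188 121 101  98  99 103 110 116 113 105  96  86  73  61  60  67  78  91 105 124 156 202 239 253 255 255 255 255 255 255 255
148 106  99  98 100 106 114 117 113 108 107 104  91  73  64  65  72  84  93  99 107 129 169 216 245 253 255 255 255 255 255
117  99  98  98 103 110 115 115 111 110 114 114 102  88  84  84  81  86  90  92  91  97 111 137 176 218 243 253 255 255 255
103  97  97  99 105 112 114 111 110 112 116 112 102  99 108 113 111 111 105  91  81  80  86  96 111 137 172 216 243 253 255
 97  96  97  98 102 105 106 106 110 114 116 107 100 108 124 136 147 157 146 111  80  68  67  74  84  97 112 137 173 217 244
 96  97  95  96  96  92  91  96 105 114 111 100 102 118 135 149 173 193 178 134  95  76  65  61  66  75  86  98 114 138 180
 97  96  95  95  93  85  77  80  93 100  98  96 110 127 142 162 191 203 178 137 111  96  81  68  59  59  67  79  92 105 121
112  99  96  95  93  85  72  65  69  75  80  94 116 134 153 182 205 197 159 128 118 110 100  89  75  61  56  67  83  96 102
160 127 10
[... 823 characters left out ...]
66  73  92 111 120 113  97  87  91
 60  65  90 124 165 209 237 249 252 252 248 236 208 163 123 104 130 172 189 168 120  73  52  62  83 101 106  99  87  88  94
 60  47  49  63  92 131 177 221 243 251 253 252 247 224 170 123 135 185 214 203 156  96  56  57  73  85  88  88  87  91  96
 65  48  41  42  50  71 107 152 196 229 245 251 252 248 225 171 143 159 181 182 153 103  69  70  78  82  82  87  91  95  97
 68  50  40  39  42  54  78 109 135 165 201 231 245 248 242 222 200 188 173 155 128  96  82  85  90  91  91  92  95  96  98
 70  53  42  40  50  69  90 102 104 111 132 168 207 231 239 239 240 240 230 203 163 128 108  99  96  95  95  95  95  97 104
[-0.1842  0.0566  0.1733] fg 0.5 0.3 0.8 23.8
```

Run:
```python
from h import *
I=lambda n:np.load(f'pics/{n}.npz')['color'][145:240,170:296].astype(float).mean(2)
print('10 vs 12 right ribs',np.abs(I('top10')-I('top12'))[34:46,46:58].mean().round(2), '9v10',np.abs(I('top9')-I('top10'))[34:46,46:58].mean().round(2))
d=np.load('pics/top3.npz');g=np.load('g.npy');P=lambda x,y,z:(proj(d,g2w(g,[x,y,z]))-[170,145]).round(1)
for r in(.016,.02,.0255):print('mark r',r,P(-.057,.022-r*.7071,.112+r*.7071))
# dark panel / button / bin refs
print('button pred from est',P(-.0441,-.0538,.13))
for k in np.arange(0,4.6,.25):
    a=np.radians(75-30*k);print(k,*[P(x,.022+.035*np.sin(a),.112+.035*np.cos(a)) for x in(-.063,-.053,-.037)])
# right rib profile along grinder y at x=-.045, z~.14 for phase
for n in('top3','top10','top12'):
    im=I(n); pr=[]
    for y in np.arange(.02,-.02,-.002):
        u=proj(d,g2w(g,[-.045,y,.137]))-[170,145]; pr.append(int(cv2.getRectSubPix(im.astype(np.float32),(1,1),(float(u[0]),float(u[1])))[0,0]))
    print(n,pr)
```

```text
10 vs 12 right ribs 0.76 9v10 2.48
mark r 0.016 [39.8 40.3]
mark r 0.02 [40.7 40.8]
mark r 0.0255 [41.9 41.4]
button pred from est [65.9 48.3]
0.0 [22.3 33.6] [24.3 30. ] [27.6 24.1]
0.25 [22.5 33.7] [24.5 30. ] [27.8 24.2]
0.5 [22.9 33.9] [25.  30.2] [28.3 24.3]
0.75 [23.6 34.2] [25.7 30.5] [29.  24.6]
1.0 [24.5 34.7] [26.6 31. ] [29.9 25. ]
1.25 [25.5 35.2] [27.6 31.5] [30.9 25.6]
1.5 [26.8 35.9] [28.9 32.2] [32.2 26.2]
1.75 [28.2 36.6] [30.3 32.9] [33.6 26.9]
2.0 [29.7 37.5] [31.8 33.7] [35.1 27.7]
2.25 [31.3 38.3] [33.4 34.6] [36.8 28.6]
2.5 [33.  39.3] [35.1 35.5] [38.5 29.5]
2.75 [34.8 40.2] [36.9 36.5] [40.2 30.4]
3.0 [36.5 41.2] [38.6 37.4] [41.9 31.4]
3.25 [38.2 42.1] [40.3 38.4] [43.6 32.4]
3.5 [39.9 43. ] [41.9 39.3] [45.3 33.3]
3.75 [41.4 43.9] [43.5 40.2] [46.8 34.2]
4.0 [42.8 44.7] [44.9 41. ] [48.2 35. ]
4.25 [44.1 45.5] [46.2 41.7] [49.5 35.8]
4.5 [45.2 46.1] [47.3 42.4] [50.6 36.5]
top3 [132, 125, 115, 103, 96, 101, 107, 112, 116, 118, 110, 98, 90, 102, 113, 115, 106, 99, 96, 98]
top10 [112, 106, 111, 117, 119, 117, 117, 116, 110, 95, 89, 96, 113, 118, 111, 97, 86, 90, 95, 99]
top12 [187, 150, 127, 119, 117, 114, 115, 115, 107, 92, 89, 99, 114, 119, 112, 98, 87, 90, 94, 99]
```

Right-rib patterns of top10 and top12 agree (0.76), i.e. exactly one click apart: wheel is now at click 3. One more stroke for click 4.

Emit:
jog_arm(delta_pos=[[6,-2.5,0],[12.9,-5.2,0],[12.9,-5.2,-3],[12.9,-5.2,-5],[12.9,-5.2,-5],[12.6,-5.7,-5],[12.35,-6.15,-5],[12.1,-6.6,-5],[11.85,-7.05,-5],[11.65,-7.4,-5],[11.65,-7.4,-5]], turn=[0,0,0,0,0,0,0,0,0,0,0], grip=[0.5,0.5,0.5,0.5,0.5,0.5,0.5,0.5,0.5,0.5,0.5])

```text
time_s: 25.18
position: [0.5571, -0.2263, 0.1258]
tcp_rot: [[0.868, -0.497, 0.003], [-0.497, -0.868, -0.004], [0.005, 0.002, -1.0]]
force: [-2.9, -0.5, 10.7]
opening: 0.505
grasp_force: 5.6
```

```bash
python3 st.py
```

```text
[-0.046   0.0495  0.1258] fg -2.3 -1.9 10.7 25.175
```

Emit:
jog_arm(delta_pos=[[0,0,2],[0,0,4.5],[-5,3,5],[-10,6,5],[-11.6,7.4,5],[-11.6,7.4,5]], turn=[0,0,0,0,0,0], grip=[0.5,0.5,0.5,0.5,0.5,0.5])

```text
time_s: 25.92
position: [0.4394, -0.1502, 0.1732]
tcp_rot: [[0.868, -0.496, 0.001], [-0.496, -0.868, -0.001], [0.001, 0.0, -1.0]]
force: [0.8, -0.8, -0.2]
opening: 0.505
grasp_force: 0.0
```

```bash
python3 st.py
cat > ph.py <<'E'
from h import *; import sys
n=sys.argv[1]; d=snap('top',n); g=np.load('g.npy')
I=lambda n:np.load(f'pics/{n}.npz')['color'][145:240,170:296].astype(np.float32).mean(2)
for m in('top3','top9','top10','top12',n):
    im=I(m); print(m,[int(cv2.getRectSubPix(im,(1,1),tuple(map(float,proj(d,g2w(g,[-.045,y,.137]))-[170,145])))[0,0]) for y in np.arange(.06,-.026,-.003)])
print('\n'.join(' '.join(f'{v:3d}' for v in r) for r in I(n).round().astype(int)[30:48,30:58]))
E
python3 ph.py top13
```

```text
[-0.1861  0.0572  0.1732] fg 1.1 -0.3 -0.2 25.925
top3 [105, 112, 130, 132, 127, 116, 107, 115, 123, 115, 105, 124, 141, 136, 125, 109, 96, 104, 112, 117, 110, 93, 102, 117, 106, 97, 98, 125, 209]
top9 [104, 99, 104, 114, 119, 138, 177, 163, 114, 114, 130, 132, 120, 111, 121, 126, 120, 117, 108, 90, 98, 118, 118, 96, 88, 94, 99, 125, 209]
top10 [104, 98, 101, 111, 115, 118, 153, 183, 148, 114, 126, 137, 133, 118, 106, 114, 119, 117, 116, 103, 89, 105, 118, 103, 86, 92, 99, 126, 209]
top12 [104, 98, 102, 111, 115, 110, 111, 115, 104, 105, 127, 152, 189, 197, 150, 120, 117, 114, 115, 100, 89, 107, 119, 105, 87, 92, 99, 125, 209]
top13 [103, 99, 104, 114, 116, 113, 116, 111, 99, 112, 131, 134, 123, 112, 118, 123, 121, 143, 164, 133, 105, 115, 115, 95, 88, 95, 99, 125, 209]
116 109  99 101 116 127 128 120 107  94  84  74  69  67  74  84  97 112 137 172 217 244 254 255 255 255 255 255
109 101  98 111 126 134 134 126 117 110 105  92  76  64  61  67  76  86  99 114 139 179 228 250 254 255 255 255
 93  91 102 121 133 137 132 123 114 116 120 114  98  85  77  70  63  67  79  92 105 122 153 196
[... 996 characters left out ...]
  96  98 103 131 199 249 255
251 253 252 247 226 186 148 141 175 212 221 192 129  69  57  73  82  82  80  86  93  97  98 112 167 239 254 255
229 245 251 252 250 242 220 179 161 168 167 142  94  58  62  75  79  76  80  89  95  97 102 135 210 252 255 255
165 201 231 246 251 252 249 234 205 170 138 105  73  66  77  86  88  84  86  92  96  99 116 173 241 255 255 255
110 132 168 208 236 248 251 250 245 230 195 148 111  94  93  95  94  93  93  94  96 104 144 220 253 255 255 255
 89  97 119 147 180 217 238 248 251 250 243 226 193 160 134 113 100  96  95  95  98 119 182 245 255 255 255 255
 87  94 108 121 134 155 187 221 239 248 251 250 246 234 207 163 125 104  97  96 103 145 223 253 255 255 255 255
```

The wheel is short of click 4 (cap at (40,41), ~3.6 by phase). I'll finish it by pressing the 45°-right rib straight down with closed fingertips, to the height that the rib has at the click (tip z 0.1385).

Emit:
jog_arm(delta_pos=[[4.5,-6,0],[9.3,-12.15,0],[9.3,-12.15,0],[9.3,-12.15,-2],[9.3,-12.15,-4],[9.3,-12.15,-4.7],[9.3,-12.15,-4.7]], turn=[0,0,0,0,0,0,0], grip=[1,1,1,1,1,1,1])

```text
time_s: 26.85
position: [0.534, -0.273, 0.125]
tcp_rot: [[0.868, -0.497, 0.0], [-0.497, -0.868, -0.0], [0.0, 0.0, -1.0]]
force: [-0.0, -0.9, 0.1]
opening: 0.006
grasp_force: 0.0
```

```bash
python3 st.py
```

```text
[-0.0429 -0.0024  0.125 ] fg 0.4 -0.8 0.1 26.85
```

Emit:
jog_arm(delta_pos=[[0,0,-0.2],[0,0,-0.3],[0,0,-0.3]], turn=[0,0,0], grip=[1,1,1])

```text
time_s: 27.22
position: [0.5337, -0.2723, 0.1227]
tcp_rot: [[0.868, -0.497, 0.001], [-0.497, -0.868, -0.0], [0.001, 0.0, -1.0]]
force: [0.1, 1.0, -0.3]
opening: 0.007
grasp_force: 0.0
```

```bash
python3 st.py
```

```text
[-0.0436 -0.002   0.1227] fg -0.4 0.9 -0.3 27.225
```

Emit:
jog_arm(delta_pos=[[0,0,-0.2],[0,0,-0.2]], turn=[0,0], grip=[1,1])

```text
time_s: 27.48
position: [0.5334, -0.2731, 0.1207]
tcp_rot: [[0.868, -0.496, 0.0], [-0.496, -0.868, -0.002], [0.001, 0.001, -1.0]]
force: [-1.6, -2.6, 2.3]
opening: 0.011
grasp_force: 1.6
```

```bash
python3 st.py
```

```text
[-0.0434 -0.0029  0.1207] fg -0.1 -3.1 2.3 27.475
```

Emit:
jog_arm(delta_pos=[[0,0,-0.2],[0,0,-0.2]], turn=[0,0], grip=[1,1])

```text
time_s: 27.72
position: [0.5328, -0.2744, 0.1195]
tcp_rot: [[0.868, -0.496, -0.001], [-0.496, -0.868, -0.004], [0.001, 0.004, -1.0]]
force: [-5.1, -3.7, 7.2]
opening: 0.004
grasp_force: 4.5
```

```bash
python3 st.py
```

```text
[-0.0432 -0.0043  0.1195] fg -2.6 -5.7 7.2 27.725
```

Contact is on the finger's left edge (pushed right). Lift, shift 6 mm left and press again.

Emit:
jog_arm(delta_pos=[[0,0,1.2],[0.3,0.52,1.2],[0.3,0.52,0.6],[0.3,0.52,0.3],[0.3,0.52,0.3]], turn=[0,0,0,0,0], grip=[1,1,1,1,1])

```text
time_s: 28.35
position: [0.5361, -0.2666, 0.1203]
tcp_rot: [[0.868, -0.497, -0.001], [-0.497, -0.868, 0.001], [-0.002, -0.0, -1.0]]
force: [-0.4, 1.3, 0.0]
opening: 0.001
grasp_force: 0.0
```

```bash
python3 st.py
```

```text
[-0.0443  0.0041  0.1203] fg -1.0 0.9 0.0 28.35
```

Emit:
jog_arm(delta_pos=[[0,0,-0.2],[0,0,-0.2]], turn=[0,0], grip=[1,1])

```text
time_s: 28.6
position: [0.5361, -0.2676, 0.1189]
tcp_rot: [[0.868, -0.496, -0.001], [-0.496, -0.868, -0.001], [-0.0, 0.001, -1.0]]
force: [-1.1, -1.3, -0.8]
opening: 0.007
grasp_force: 1.0
```

```bash
python3 st.py
```

```text
[-0.0438  0.0033  0.1189] fg -0.3 -1.7 -0.8 28.6
```

Emit:
jog_arm(delta_pos=[[0,0,-0.2],[0,0,-0.2]], turn=[0,0], grip=[1,1])

```text
time_s: 28.85
position: [0.5364, -0.2678, 0.1176]
tcp_rot: [[0.868, -0.497, 0.0], [-0.497, -0.868, -0.001], [0.001, 0.001, -1.0]]
force: [-2.2, -3.0, 1.7]
opening: 0.01
grasp_force: 2.5
```

```bash
python3 st.py
```

```text
[-0.0434  0.0032  0.1176] fg -0.4 -3.6 1.7 28.85
```

Emit:
jog_arm(delta_pos=[[0,0,2],[0,0,5.5],[-5,5,5.5],[-9.6,11.5,5.5],[-9.6,11.5,5.5],[-9.6,11.5,5.5]], turn=[0,0,0,0,0,0], grip=[1,1,1,1,1,1])

```text
time_s: 29.6
position: [0.4392, -0.1498, 0.1724]
tcp_rot: [[0.869, -0.496, -0.001], [-0.496, -0.869, 0.002], [-0.001, -0.001, -1.0]]
force: [1.0, -0.8, -0.5]
opening: 0.004
grasp_force: 0.0
```

```bash
python3 st.py; python3 ph.py top14
```

```text
[-0.1864  0.0573  0.1724] fg 1.3 -0.2 -0.5 29.6
top3 [105, 112, 130, 132, 127, 116, 107, 115, 123, 115, 105, 124, 141, 136, 125, 109, 96, 104, 112, 117, 110, 93, 102, 117, 106, 97, 98, 125, 209]
top9 [104, 99, 104, 114, 119, 138, 177, 163, 114, 114, 130, 132, 120, 111, 121, 126, 120, 117, 108, 90, 98, 118, 118, 96, 88, 94, 99, 125, 209]
top10 [104, 98, 101, 111, 115, 118, 153, 183, 148, 114, 126, 137, 133, 118, 106, 114, 119, 117, 116, 103, 89, 105, 118, 103, 86, 92, 99, 126, 209]
top12 [104, 98, 102, 111, 115, 110, 111, 115, 104, 105, 127, 152, 189, 197, 150, 120, 117, 114, 115, 100, 89, 107, 119, 105, 87, 92, 99, 125, 209]
top14 [104, 103, 115, 125, 127, 117, 109, 117, 123, 115, 107, 127, 142, 137, 125, 109, 95, 103, 114, 135, 155, 134, 106, 110, 103, 96, 99, 126, 209]
110 119 124 123 111 101 109 122 121 108  92  77  67  67  74  84  96 112 137 173 216 244 254 255 255 255 255 255
112 121 124 117 106 107 125 139 138 127 111  92  72  62  60  65  75  85  98 114 139 180 228 250 254 255 255 255
105 115 116 109 105 118 137 144 140 131 121 106  88  76  66  58  58  67  80  93 104 121 153 19
[... 997 characters left out ...]
  96  98 102 131 199 249 255
251 253 252 247 227 186 149 148 188 217 223 231 240 235 194 126  86  92 101 101  96  96  99 113 168 238 254 255
229 245 251 252 250 242 220 181 171 185 203 223 231 214 156  93  69  79  89  95  96  97 102 134 210 252 255 255
164 201 230 246 251 252 249 234 207 178 170 178 183 160 113  76  71  81  91  95  96  98 116 173 241 255 255 255
110 132 168 209 236 248 251 250 245 232 207 175 148 116  86  78  85  91  94  96  96 104 143 220 253 255 255 255
 90  97 118 147 180 217 238 248 251 250 245 231 200 159 124 103  96  95  95  95  98 119 182 245 255 255 255 255
 87  94 108 121 133 155 187 221 240 249 251 251 247 233 205 161 124 105  97  97 104 145 223 253 255 255 255 255
```

The rib pattern now matches the rest pattern of the start picture exactly, and the cap front (42,42) is beside the mark, where click 4 is predicted. Next the button.

Emit:
jog_arm(delta_pos=[[3,-6,0],[5,-11,0],[6.9,-16.6,0],[6.9,-16.6,0],[6.9,-16.6,-2.5],[6.9,-16.6,-4.7],[6.9,-16.6,-4.7]], turn=[0,0,0,0,0,0,0], grip=[1,1,1,1,1,1,1])

```text
time_s: 30.52
position: [0.5086, -0.3172, 0.1233]
tcp_rot: [[0.868, -0.497, -0.003], [-0.497, -0.868, 0.003], [-0.004, -0.001, -1.0]]
force: [0.3, 0.6, -0.5]
opening: 0.003
grasp_force: 0.0
```

```bash
python3 st.py
```

```text
[-0.0431 -0.0534  0.1233] fg -0.1 0.7 -0.5 30.525
```

Emit:
jog_arm(delta_pos=[[0,0,-0.3],[0,0,-0.6],[0,0,-0.9],[0,0,-0.9]], turn=[0,0,0,0], grip=[1,1,1,1])

```text
time_s: 31.02
position: [0.5101, -0.3185, 0.1169]
tcp_rot: [[0.868, -0.497, 0.002], [-0.497, -0.868, -0.001], [0.002, 0.0, -1.0]]
force: [0.8, -0.4, 3.3]
opening: 0.002
grasp_force: 1.3
```

```bash
python3 st.py
```

```text
[-0.0411 -0.0538  0.1169] fg 0.9 0.0 3.3 31.025
```

Emit:
jog_arm(delta_pos=[[0,0,-0.2],[0,0,-0.4],[0,0,-0.4]], turn=[0,0,0], grip=[1,1,1])

```text
time_s: 31.4
position: [0.5101, -0.3185, 0.1131]
tcp_rot: [[0.868, -0.497, 0.002], [-0.497, -0.868, -0.001], [0.002, 0.0, -1.0]]
force: [0.5, 0.5, 6.0]
opening: 0.003
grasp_force: 3.3
```

Emit:
jog_arm(delta_pos=[[0,0,-0.2],[0,0,-0.3],[0,0,-0.3]], turn=[0,0,0], grip=[1,1,1])

```text
time_s: 31.78
position: [0.5102, -0.3185, 0.1128]
tcp_rot: [[0.868, -0.496, 0.002], [-0.496, -0.868, -0.002], [0.003, 0.001, -1.0]]
force: [-2.5, 3.2, 21.0]
opening: 0.005
grasp_force: 10.3
```

Bottomed firmly (5–6 N spring, then a hard stop). Release and retreat.

Emit:
jog_arm(delta_pos=[[0,0,2],[0,0,6],[-3.5,8,6.5],[-7,16.5,6.5],[-7,16.5,6.5],[-7,16.5,6.5],[-7,16.5,6.5],[-7,16.5,6.5]], turn=[0,0,0,0,0,0,0,0], grip=[1,1,1,1,1,1,1,1])

```text
time_s: 32.78
position: [0.4405, -0.1545, 0.1742]
tcp_rot: [[0.867, -0.498, 0.001], [-0.498, -0.867, -0.001], [0.001, 0.0, -1.0]]
force: [-1.1, 0.6, -0.7]
opening: 0.004
grasp_force: 0.0
```

```bash
python3 st.py
python3 - <<'E'
from h import *
snap('top','top15')
I=lambda n:np.load(f'pics/{n}.npz')['color'][145:240,170:296].astype(float).mean(2)
print('wheel 14v15',np.abs(I('top14')-I('top15'))[25:48,20:58].mean(),'button 14v15',np.abs(I('top14')-I('top15'))[38:60,56:78].mean(),'bin 3v15',np.abs(I('top3')-I('top15'))[50:75,25:50].mean(),'bin 14v15',np.abs(I('top14')-I('top15'))[50:75,25:50].mean())
E
```

```text
[-0.1829  0.0539  0.1742] fg -1.2 0.0 -0.7 32.775
wheel 14v15 0.31235697940503404 button 14v15 0.15151515151515182 bin 3v15 4.541866666666668 bin 14v15 0.3600000000000001
```

Run:
```python
from h import *
g=np.load('g.npy')
for n in('top3','top15'):
    d=np.load(f'pics/{n}.npz'); im=d['color'].astype(np.float32).mean(2)
    for y in(0,-.015,-.03): print(n,y,[int(cv2.getRectSubPix(im,(1,1),tuple(map(float,proj(d,g2w(g,[x,y,.068])))))[0,0]) for x in np.arange(-.145,-.095,.003)])
```

```text
top3 0 [132, 144, 132, 109, 82, 59, 63, 109, 168, 204, 202, 208, 227, 234, 234, 225, 184]
top3 -0.015 [157, 178, 145, 99, 72, 55, 60, 107, 170, 209, 210, 215, 229, 234, 234, 228, 196]
top3 -0.03 [156, 176, 146, 101, 70, 52, 45, 71, 138, 195, 201, 207, 226, 232, 233, 224, 189]
top15 0 [59, 59, 59, 65, 63, 52, 62, 110, 169, 205, 203, 209, 227, 234, 234, 225, 185]
top15 -0.015 [65, 59, 57, 64, 66, 55, 60, 107, 170, 210, 211, 215, 229, 235, 235, 229, 197]
top15 -0.03 [57, 56, 55, 63, 63, 52, 46, 71, 139, 196, 202, 208, 227, 233, 233, 225, 189]
```

The bin has not moved: its front edge is at x≈−0.121, which is home. Handing in.

```bash
python3 -c "
from rig import *
print(hand_in())"
```

```text
the job is handed in; nothing more can be done
None
```

The job is handed in: the camera checks put the wheel at click 4 on the bold mark and the bin home; the button went down to a firm stop and was released at about 32 s of the 61 s, though the depth of the press was judged by force alone and no verdict came back.

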